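Drop the jig cover onto its hidden pin and hold it pressed

ROBOT

A 6-joint arm with a two-finger parallel gripper is mounted at the origin on the work surface. World frame = base frame: x ahead of the robot, y to its left, z up, the work surface at z = 0. Lengths are in m, angles in rad, forces in N, time in s.
With the tool pointing down it reaches from about 0.35 to 0.975 m from the base axis. Payload 4.9 kg.
Tool frame: the origin (TCP) lies between the finger pads; the fingertips stand 25 mm ahead of it and the grasp point (between the pads) lies 6 mm ahead of it (manip.tcp_to_tips is the z of the fingertips in the tool frame, in m); z points along the fingers, y is the line along which they close (so a half turn about z gives the same grasp; the last joint's range is limited). The gripper opens to 85 mm and grips with 20 to 120 N. Pads are 22 mm wide; open, the fingers measure 114 mm over their backs; the gripper's body (76 mm by 85 mm) begins 54 mm behind the grasp point. The pads swing forward as they close: fully open they stand 13 mm farther back than shut.
Start: joints at [-1.379, 0.053, 1.613, -0, 1.476, -0.119], TCP at [0.191, -0.595, 0.256] pointing down, gripper open.
Joint ranges: [-3.01, 3.01], [-1.01, 2.22], [0.06, 2.58], [-1.02, 4.17], [0.09, 2.62], [-3.14, 3.14]. Speed limits (rad/s): [2.57, 2.57, 3.14, 3.14, 3.14, 3.14].

INTERFACE

Orientations are given as a unit quaternion [w, x, y, z].
In Python, from plant import manip gives the robot as it stands. The module is installed in compiled form; this text tells all that it offers.
- The arm moves only by the tool arm_command, never from a script. Its argument "moves" is a list of rows, each a list of 3 entries, a list of its own where there are three numbers: the opening, from -1 (shut) to 1 (fully open), then the shift along the tool's x, y, z in units of 0.15 m (1.0 is 0.15 m), then the turn about the tool's z in units of 2 pi rad (1.0 is 2 pi rad). A call has 1 to 20 rows; each row is the pose to reach, as a shift and turn from the pose commanded when the call began, along the tool's axes at that moment, turning the shorter way round; what a row does not reach only later rows make up. A row lasts 1/12 s, in which the tool goes at most 41.7 mm and 7.16 degrees, less where a joint would pass 70% of its speed; a pose out of reach is approached as far as the arm can. A call with a number of a shift or a turn outside -1 to 1 is refused whole. A call with a gripper value outside its range is refused whole. The fingers move at their own pace and stop on an object; the grip force is fixed at half the most. Time passes only in rows, so rows that repeat a pose let the fingers close. It gives the time, the measured TCP pose, the force, the opening and the grip force at its end, in the units of the state.
- manip.state(): the state, without advancing time (a new reading comes with each control period).
- manip.grab_frame(name): name is "side" or "top" or "wrist"; returns a dict with "frame" (420x560x3 uint8, red, green, blue), "fx", "fy", "cx", "cy" (pixels), "R" (3x3) and "t" (3): a world point X has camera coordinates R X + t. Camera axes: x right, y down, z forward; pixel columns grow to the right and rows downward; lengths in m; the calibration is good to about 2 mm. A picture is of the moment at which its call begins. There is no depth.
- manip.job_done(): hands the job in; it is judged then, once.
Trained networks look in a picture, given as the dict that the camera call returned (one of the last four; its "shot" number tells which), for a name from the list of things; names that differ only in an ending like _2 or _b are one class to them, and where a whole thing is asked for, a point or a joint stands for the part that bears it (a point fixed in the world has none). Each returns a list of dicts, best first, with "confidence" (0 to 1); they miss things now and then, are a little off and sometimes report something else, mostly with a low value. They report only what shows in the picture. A call takes as long as a camera call. They do not tell look-alikes from the thing itself.
- manip.search_frame(picture, target): "extent" ([left, top, right, bottom] in pixels, round what is visible of it).
The state is a dict: "time": time; "joint_pos": joint angles; "joint_vel": joint speeds; "joint_efforts": joint torques, N m; "tool_pos": TCP position; "tool_rot": TCP orientation; "contact_force": force on the tool from outside, world axes, zero at the start; "ft_torque": the same for the moment, N m; "gripper_width": opening from 0.0 (shut) to 1.0 (fully open); "grasp_force": force on a finger pad.
Only numpy, scipy, OpenCV 4.12 (cv2) and the standard library are available. Lean on these libraries where they do the work, as an engineer would, in place of code of your own. Each camera call takes 0.05 s, during which the arm holds its last target. There are 200 camera calls.

TASK

Take the jig's cover by its black grip and slide it along the jig, long end of its plate first and without lifting it out, until it drops over the locating pin hidden beneath it. Then press the cover down as far as the sprung nest goes, so the clamps are seated in the orange housings, and finish while still holding it pressed down; leave the other things on the bench where they lie.

Things in the scene. Friction and masses are not known exactly. Their poses are not given: they have to be found in the camera images.
- jig: Fixed aluminium trough, 274 mm long (x), 140 wide (y); origin: centre of its underside on the bench, z up. Base 10 mm thick. Two side walls (inner faces at y = +-51 mm, tops 46 mm above the bench) guide the cover with 1 mm play a side: it slides only along x. Inside, two dark steel runners (tops 25 mm up) carry the cover's feet; between them are two rows of orange housings on the sprung nest.
- pin_line (a point): Point on the jig's centre line, at pin tip height (39.5 mm). The 10 mm taper-tipped steel pin, fixed and hidden under the cover, is within 12 mm of here along the jig's x (differs every time), 18 to 60 mm in the jig's +x direction from the cover's bore at the start. There the runners have slots for the feet: with the bore over the pin the cover drops 8 mm by its weight and is caught by the pin.
- cover: Loose jig cover, 0.35 to 0.65 kg, in the jig, x along the jig's x, z up. Aluminium plate 5 mm thick, 100 wide (y), from x = -40 to +115 mm, feet 15 mm below it. Origin: on the axis of its blind bore (13.5 mm wide, 17 deep, open only below), at the plate's underside: 40 mm above the bench while sliding, 32 once dropped on the pin (resting on the nest), 26 when fully pressed.
- grip (a point): Top centre of the cover's black grip, 61 mm above the cover's origin, over the bore. The grip is an upright plastic bar 24 mm thick (cover's x), 60 long (y), 40 tall, on a steel block 44 x 60 mm; take it from above. Sliding takes about 1 to 5 N. The cover can be pushed along with the fingers loosely around the grip, so that it is free to fall.
- nest (a joint): Sprung nest in the jig carrying the orange housings: downward travel in m, 0 = up, 0.006 = fully down on its stop. The springs push up with about 8 N at 0 and 13 N at 0.006; the cover's weight alone does not press it down. It rises again when let go.
- strip_a: Bystander: loose orange terminal strip 120 x 22 x 16 mm beside the jig. Origin at the centre of its underside.
- strip_b: Bystander: loose orange terminal strip 72 x 22 x 16 mm beside the jig. Origin at the centre of its underside.
- strip_c: Bystander: loose orange terminal strip 48 x 22 x 16 mm beside the jig. Origin at the centre of its underside.
- driver: Bystander: screwdriver lying on the bench. Origin under its middle.
- collar: Bystander: steel collar, 44 mm across, 14 mm high. Origin at the centre of its underside.
- cup: Bystander: white plastic cup, 70 mm across, 60 mm high. Origin at the centre of its underside.
- tray: Bystander: empty grey tray 160 x 110 x 30 mm. Origin at the centre of its underside.
There are look-alikes about, which are no part of the job. What is shaped like the cover but pink is not meant.

How it is judged:
At the end, for the whole second after the job is handed in: Through the last second the robot holds the cover (over 2 N of contact) down on the pin: plate underside 23 to 28.2 mm above the bench, level within 0.04 rad and in line with the jig within 0.05 rad, still, with the nest pressed at least 4.5 of its 6 mm (value of joint nest above 0.0045 m and z of cover in the frame of jig between 0.023 and 0.0282 m and angle between cover's own z axis and vertical below 0.04 rad and angle between the x axis of cover and the x axis of jig, either way round below 0.05 rad and linear speed of cover below 0.02 m/s and contact force between any of the fingers, the arm and cover above 2 N); the arm keeps its last pose, push and grip.
It fails at once if the cover is lifted out of the jig (over 15 mm above its sliding height) (z of cover in the frame of jig above 0.055 m).
It fails at once if a bystander is moved more than 20 mm (distance of any of strip_a, strip_b, strip_c, driver, collar, cup, tray from where it was at the start of the episode above 0.02 m).
It also fails if it takes over 32 s, if anything falls off the work surface, if the arm or the gripper's body presses on something with over 40 N, if the wrist force passes 120 N, or if a joint passes its speed limit or range.

## Working session

There is one attempt and no reset: what is moved stays moved. The work goes in short steps, Python scripts to look and compute and a tool call to move; the robot and the scene stay as the last step left them, time stands still between calls to the robot, and variables do not carry over. Pictures are saved under pics/ and viewed, at most 10 in all, crops included, and the job is handed in when it is done.

Besides the shell and the picture viewer there is one more tool, called after "Request:" in YAML: its name, and indented under it one key for each argument. arm_command: Moves the arm, as the interface text tells. Shifts and turns lie within -1 to 1; 1 stands for 0.15 m of shift or 2 pi rad of turn. Its arguments: {"type":"object","properties":{"moves":{"type":"array"}},"required":["moves"]}

```bash
mkdir -p pics
cat > h.py <<'E'
import numpy as np, cv2
from plant import manip
def grab(n,save=None):
    p=manip.grab_frame(n)
    if save: cv2.imwrite('pics/'+save,p['frame'][:,:,::-1])
    return p
def P(p,X):
    c=np.array(p['R'])@np.array(X)+np.array(p['t']); return np.array([p['fx']*c[0]/c[2]+p['cx'],p['fy']*c[1]/c[2]+p['cy']])
def ray(p,u):
    R=np.array(p['R']);t=np.array(p['t'])
    d=R.T@np.array([(u[0]-p['cx'])/p['fx'],(u[1]-p['cy'])/p['fy'],1]); return -R.T@t,d
def atz(p,u,z):
    o,d=ray(p,u); return o+d*(z-o[2])/d[2]
def tri(obs):
    A=np.zeros((3,3));b=np.zeros(3)
    for p,u in obs:
        o,d=ray(p,u);d=d/np.linalg.norm(d);M=np.eye(3)-np.outer(d,d);A+=M;b+=M@o
    return np.linalg.solve(A,b)
E
python3 - <<'E'
from h import *
ps={n:grab(n,n+'0.png') for n in('top','side')}
for n,p in ps.items():
    o,_=ray(p,(0,0));print(n,o.round(3))
    for t in('cover','grip','jig'):
        for r in manip.search_frame(p,t): print(t,np.round(r['extent']),round(r['confidence'],2))
a=np.hstack([ps['top']['frame'],ps['side']['frame']])
s=manip.state();print(s['time'],s['tool_pos'],s['tool_rot'],s['contact_force'])
E
```

```text
top [ 0.218 -0.007  1.381]
cover [224. 159. 286. 210.] 0.66
cover [146. 259. 211. 325.] 0.6
grip [146. 258. 211. 322.] 0.86
grip [225. 159. 290. 207.] 0.76
jig [197. 151. 299. 226.] 0.91
jig [209. 166. 292. 212.] 0.65
jig [238. 215. 283. 235.] 0.5
side [0.326 1.107 0.729]
cover [240. 205. 279. 255.] 0.62
grip [239. 203. 282. 255.] 0.81
grip [323. 283. 406. 345.] 0.79
jig [230. 211. 291. 288.] 0.58
0.4 [ 0.19111639 -0.59495568  0.25610816] [-1.56096371e-04  9.87949348e-01  1.54777455e-01 -2.15132240e-06] [-0.42274921 -0.38456362  1.32253099]
```

View pics/top0.png

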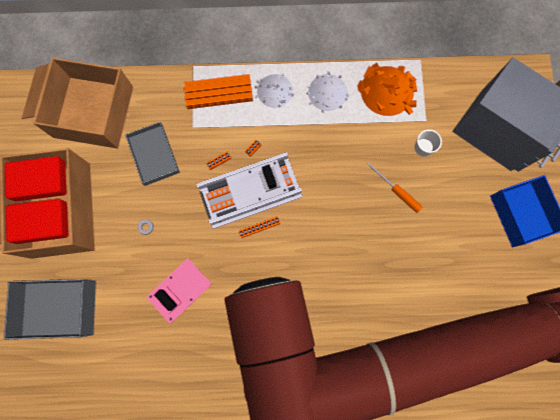

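View pics/side0.png

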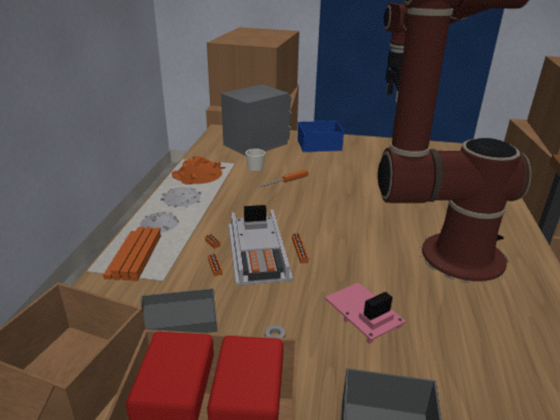

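The cover candidates are at top px (249,190), white in the jig with its black grip at (269,177), and at (180,290), pink on the bench. The white one in the jig is meant; the pink one is excluded. An enlarged crop should confirm this, and I'll measure at the same time.

Run:
```python
from h import *
p=grab('top');q=grab('side')
f=p['frame'][140:240,185:310];g=q['frame'][195:295,215:315]
im=np.hstack([cv2.resize(f,None,fx=3.5,fy=3.5,interpolation=2),cv2.resize(g,None,fx=3.5,fy=3.5,interpolation=2)])
cv2.imwrite('pics/crop1.png',im[:,:,::-1])
for n in [(269,177)]: print(atz(p,n,.1))
# black grip blob
def blob(p,box):
    x0,y0,x1,y1=box;m=(p['frame'][y0:y1,x0:x1].max(2)<45).astype(np.uint8)
    n,l,s,c=cv2.connectedComponentsWithStats(m);i=1+np.argmax(s[1:,4]);print(s[i],c[i]+[x0,y0]);return c[i]+[x0,y0]
a=blob(p,(250,155,290,200));b=blob(q,(240,198,275,225))
print(tri([(p,a),(q,b)]),atz(p,a,.1))
for c in[(288,153),(301,194),(197,187),(212,227)]:print(c,atz(p,c,.046).round(3))
```

```text
[0.55364657 0.02234585 0.1       ]
[ 13  10  13  24 176] [269.  176.5]
[  4   7  22  17 328] [254.5945122 213.0304878]
[0.56061148 0.02278027 0.08106835] [0.55505037 0.02231408 0.1       ]
(288, 153) [ 0.637 -0.032  0.046]
(301, 194) [ 0.516 -0.065  0.046]
(197, 187) [0.544 0.228 0.046]
(212, 227) [0.429 0.185 0.046]
```

View pics/crop1.png

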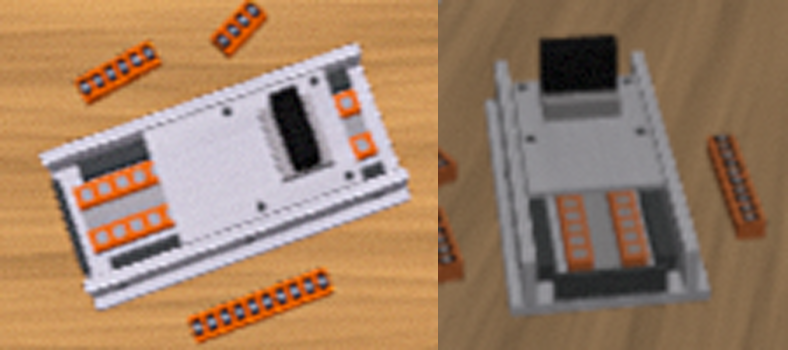

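The crop confirms it: the white cover sits in the jig, black grip at crop (297,128), with its long end pointing lower left, which is jig +x (about 109° in world). Moving over.

Request:
arm_command:
  moves:
    - [1,[0.25,-0.22,0],0]
    - [1,[0.5,-0.44,0],0]
    - [1,[0.75,-0.66,0],0]
    - [1,[0.9,-0.8,0],0]
    - [1,[0.9,-0.8,0],0]

```text
time: 0.92
tool_pos: [0.2849, -0.4358, 0.2563]
tool_rot: [-0.001, 0.988, 0.156, 0.001]
contact_force: [0.2, -0.4, 0.2]
gripper_width: 1.002
grasp_force: 0.0
```

Request:
arm_command:
  moves:
    - [1,[0.25,-0.22,0],0]
    - [1,[0.5,-0.44,0],0]
    - [1,[0.75,-0.66,0],0]
    - [1,[0.9,-0.8,0],0]
    - [1,[0.9,-0.8,0],0]

```text
time: 1.33
tool_pos: [0.3764, -0.2806, 0.2566]
tool_rot: [-0.0, 0.988, 0.157, 0.001]
contact_force: [-1.0, -0.3, 0.2]
gripper_width: 0.997
grasp_force: 0.0
```

Request:
arm_command:
  moves:
    - [1,[0.25,-0.22,0],0]
    - [1,[0.5,-0.44,0],0]
    - [1,[0.75,-0.66,0],0]
    - [1,[0.9,-0.8,0],0]
    - [1,[0.9,-0.8,0],0]
    - [1,[0.9,-0.8,0],0]

```text
time: 1.83
tool_pos: [0.4679, -0.126, 0.2565]
tool_rot: [-0.0, 0.988, 0.157, 0.0]
contact_force: [-0.3, -1.0, 0.4]
gripper_width: 0.998
grasp_force: 0.0
```

```bash
cat > w.py <<'E'
from h import *
import sys,json
p=grab('wrist',sys.argv[1]);s=manip.state()
print(s['time'],s['tool_pos'].__repr__(),np.array(s['tool_rot']).round(4),np.array(s['contact_force']).round(2),s['gripper_width'])
print(ray(p,(0,0))[0],P(p,[.557,.0225,.101]))
for t in('grip','cover','jig'):
    for r in manip.search_frame(p,t): print(t,np.round(r['extent']),round(r['confidence'],2))
json.dump({k:np.array(p[k]).tolist() for k in('fx','fy','cx','cy','R','t')},open(sys.argv[1]+'.json','w'))
E
python3 w.py w1.png
```

```text
1.8833 array([ 0.4671957 , -0.12752063,  0.25643741]) [ 3.000e-04  9.877e-01  1.564e-01 -1.000e-04] [-0.06 -0.38 -0.31] 1.0007157383584573
[ 0.53336298 -0.10567653  0.37498609] [119.01616242  26.87059599]
grip [  9.   0. 202. 101.] 0.66
grip [454.  92. 526. 267.] 0.59
cover [  6.   2. 202. 104.] 0.8
jig [  2.   0. 244. 128.] 0.8
```

View pics/w1.png

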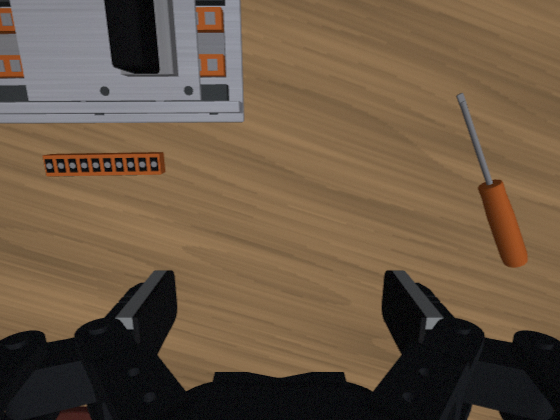

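The wrist view shows the jig at upper left with its grip at px (132,35); its edges lie almost parallel to the image rows. I'll move to where the whole grip is in view.

Request:
arm_command:
  moves:
    - [1,[0.1,-0.25,0],0]
    - [1,[0.2,-0.5,0],0]
    - [1,[0.3,-0.75,0],0]
    - [1,[0.3,-0.77,0],0]
    - [1,[0.3,-0.77,0],0]
    - [1,[0.3,-0.77,0],0]

```text
time: 2.53
tool_pos: [0.4741, -0.0059, 0.2564]
tool_rot: [0.0, 0.988, 0.154, 0.0]
contact_force: [-0.2, 0.5, -0.2]
gripper_width: 1.001
grasp_force: 0.0
```

```bash
python3 w.py w2.png
```

```text
2.5833 array([ 0.47412197, -0.00632503,  0.2563401 ]) [ 4.000e-04  9.881e-01  1.537e-01 -0.000e+00] [-1.08  0.53  0.06] 0.996997991581372
[0.53973116 0.01413563 0.37474122] [275.59658778  90.90729431]
grip [  3. 222.  63. 324.] 0.86
grip [148.  31. 326. 150.] 0.74
grip [ 45.  22. 366. 168.] 0.37
cover [  0. 223.  64. 326.] 0.88
cover [145.  29. 328. 153.] 0.57
jig [ 45.  17. 366. 169.] 0.56
```

View pics/w2.png

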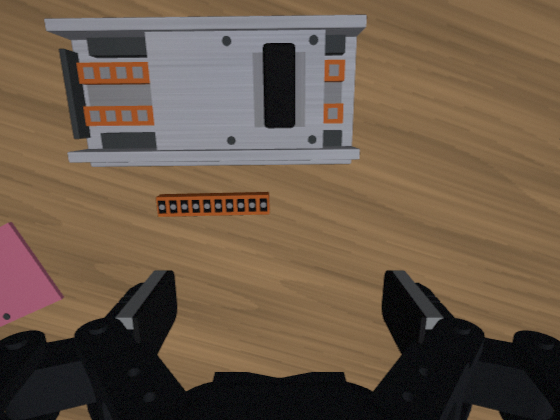

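The grip is at px (279,85) in the jig, the plate's long end points left, and the yaw is nearly aligned. Refining position and yaw.

Run:
```python
from h import *
p=grab('wrist');q=grab('top');
def blob(p,box):
    x0,y0,x1,y1=box;m=(p['frame'][y0:y1,x0:x1].max(2)<45).astype(np.uint8)
    n,l,s,c=cv2.connectedComponentsWithStats(m);i=1+np.argmax(s[1:,4]);print(s[i],c[i]+[x0,y0],cv2.minAreaRect(np.argwhere(l==i)[:,::-1].astype(np.float32)));return c[i]+[x0,y0]
a=blob(p,(245,35,305,135));b=blob(q,(250,155,290,200))
print(tri([(p,a),(q,b)]),atz(p,a,.101),atz(q,b,.101))
g=cv2.cvtColor(p['frame'],7)[10:172,45:370]
for l in sorted(cv2.createLineSegmentDetector().detect(g)[0][:,0],key=lambda l:-np.hypot(l[2]-l[0],l[3]-l[1]))[:9]:
    A,B=atz(p,l[:2]+[45,10],.046),atz(p,l[2:]+[45,10],.046);d=B-A
    print((l+[45,10,45,10]).round(),np.degrees(np.arctan2(d[1],d[0]))%180,A[:2].round(4),B[:2].round(4))
s=manip.state();w,x,y,z=s['tool_rot'];print(s['tool_pos'],2*np.degrees(np.arctan2(y,x)))
```

```text
[  17    8   33   85 2572] [278.16640747  84.33670295] ((33.42099380493164, 49.83946990966797), (84.2736587524414, 31.39019012451172), 88.56790161132812)
[  3  30  37  15 209] [270.59330144 194.76555024] ((21.0, 37.0), (14.0, 36.0), 90.0)
[ 0.59483985  0.03052794 -0.30562719] [0.56207884 0.02167165 0.101     ] [0.50379021 0.01914123 0.101     ]
[364.  14.  46.  19.] 108.36321042469616 [ 0.6418 -0.0294] [0.5565 0.2276]
[ 46.  31. 364.  26.] 108.4274872829597 [0.5471 0.2263] [ 0.6334 -0.0326]
[322.  29. 146.  32.] 108.30368208946814 [0.6199 0.001 ] [0.5724 0.1445]
[158. 149. 319. 147.] 108.43443843169919 [0.4783 0.1131] [ 0.526 -0.03 ]
[314. 150. 171. 151.] 108.38364892323708 [ 0.5223 -0.0263] [0.4798 0.1015]
[ 92. 166. 208. 165.] 108.34390389158256 [0.4437 0.1696] [0.4785 0.0648]
[351. 143. 355.  38.] 18.317573607005862 [ 0.5381 -0.0567] [ 0.6224 -0.0288]
[209. 164. 307. 163.] 108.25455554594895 [0.4791 0.0638] [ 0.508  -0.0238]
[ 73. 138.  58.  50.] 18.362097114836715 [0.4641 0.1907] [0.5347 0.2142]
[ 0.4741606  -0.00583864  0.25623184] 17.68786221283141
```

Jig x is at 108.4°. The grip is at (0.562, 0.022), with its top near 0.10: the top and side views triangulate the face centre at z = 0.081, which fits. Moving over the grip and descending with fingers open.

Request:
arm_command:
  moves:
    - [1,[0.25,0,0.03],-0.001]
    - [1,[0.5,0,0.07],-0.002]
    - [1,[0.614,0,0.1],-0.002]
    - [1,[0.614,0,0.1],-0.002]
    - [1,[0.614,0,0.1],-0.002]
    - [1,[0.614,0,0.1],-0.002]

```text
time: 3.33
tool_pos: [0.5614, 0.023, 0.2412]
tool_rot: [0.0, 0.987, 0.161, -0.0]
contact_force: [0.0, -0.4, -0.5]
gripper_width: 0.998
grasp_force: 0.0
```

```bash
python3 w.py w3.png
```

```text
3.3833 array([0.56128727, 0.02295053, 0.24152312]) [ 1.000e-04  9.870e-01  1.606e-01 -0.000e+00] [-0.06 -0.16  0.63] 0.9961134920954545
[0.62686588 0.0437817  0.35958005] [276.89890742 215.02691909]
grip [  0. 301.  38. 338.] 0.97
grip [150. 140. 327. 248.] 0.88
cover [151. 144. 325. 246.] 0.69
cover [ 54. 116. 366. 256.] 0.66
jig [ 54. 118. 366. 258.] 0.75
```

View pics/w3.png

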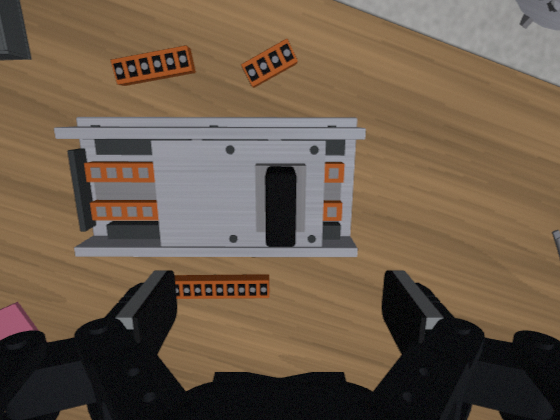

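The grip is at px (281,206), midway between the fingers (pads at x≈175 and 385). I'll triangulate it from the two wrist views.

Run:
```python
from h import *
import json
f=cv2.imread('pics/w3.png');m=(f[155:250,250:310].max(2)<45).astype(np.uint8)
n,l,s,c=cv2.connectedComponentsWithStats(m);i=1+np.argmax(s[1:,4]);print(s[i],c[i]+[250,155])
p2=json.load(open('w2.png.json'));p3=json.load(open('w3.png.json'))
X=tri([(p2,(278.2,84.3)),(p3,c[i]+[250,155])]);print(X,atz(p3,c[i]+[250,155],.101))
d=X-manip.state()['tool_pos'];a=np.radians(18.4);print('tool xy',d[0]*np.cos(a)+d[1]*np.sin(a),d[0]*np.sin(a)-d[1]*np.cos(a))
```

```text
[  15   11   31   81 2349] [280.22903363 206.11749681]
[0.56269604 0.02199224 0.09359926] [0.56457723 0.02232315 0.101     ]
tool xy 0.0009121254446018658 0.0014448352551198432
```

Request:
arm_command:
  moves:
    - [1,[0.01,0.007,0.25],0]
    - [1,[0.01,0.007,0.45],0]
    - [1,[0.01,0.007,0.65],0]
    - [1,[0.01,0.007,0.8],0]
    - [1,[0.01,0.007,0.9],0]
    - [1,[0.01,0.007,0.96],0]
    - [0.2,[0.01,0.007,0.96],0]
    - [-0.2,[0.01,0.007,0.96],0]
    - [-0.2,[0.01,0.007,0.96],0]
    - [-0.2,[0.01,0.007,0.96],0]
    - [-0.2,[0.01,0.007,0.96],0]
    - [-0.2,[0.01,0.007,0.96],0]

```text
time: 4.53
tool_pos: [0.5642, 0.0229, 0.0984]
tool_rot: [0.0, 0.987, 0.161, 0.001]
contact_force: [-0.1, -0.1, 0.3]
gripper_width: 0.402
grasp_force: 0.0
```

Request:
arm_command:
  moves:
    - [-0.2,[0,-0.011,0],0]
    - [-0.2,[0,-0.022,0],0]
    - [-0.2,[0,-0.033,0],0]
    - [-0.2,[0,-0.044,0],0]
    - [-0.2,[0,-0.055,0],0]
    - [-0.2,[0,-0.066,0],0]
    - [-0.2,[0,-0.077,0],0]
    - [-0.2,[0,-0.088,0],0]
    - [-0.2,[0,-0.099,0],0]
    - [-0.2,[0,-0.11,0],0]
    - [-0.2,[0,-0.121,0],0]
    - [-0.2,[0,-0.132,0],0]

```text
time: 5.53
tool_pos: [0.5574, 0.0418, 0.0974]
tool_rot: [0.0, 0.987, 0.161, 0.0]
contact_force: [0.7, -4.0, 1.0]
gripper_width: 0.395
grasp_force: 1.6
```

Request:
arm_command:
  moves:
    - [-0.2,[0,-0.011,0],0]
    - [-0.2,[0,-0.022,0],0]
    - [-0.2,[0,-0.033,0],0]
    - [-0.2,[0,-0.044,0],0]

```text
time: 5.87
tool_pos: [0.5553, 0.0481, 0.0974]
tool_rot: [0.0, 0.987, 0.161, 0.0]
contact_force: [0.9, -2.7, 1.1]
gripper_width: 0.399
grasp_force: 1.7
```

Request:
arm_command:
  moves:
    - [-0.2,[0,-0.011,0],0]
    - [-0.2,[0,-0.022,0],0]
    - [-0.2,[0,-0.033,0],0]
    - [-0.2,[0,-0.044,0],0]

```text
time: 6.2
tool_pos: [0.5531, 0.0543, 0.0974]
tool_rot: [0.0, 0.987, 0.161, 0.0]
contact_force: [1.6, -3.0, 2.4]
gripper_width: 0.4
grasp_force: 1.8
```

Request:
arm_command:
  moves:
    - [-0.2,[0,-0.011,0],0]
    - [-0.2,[0,-0.022,0],0]
    - [-0.2,[0,-0.033,0],0]

```text
time: 6.45
tool_pos: [0.5515, 0.0591, 0.0973]
tool_rot: [-0.0, 0.987, 0.161, 0.0]
contact_force: [1.4, -2.0, 0.6]
gripper_width: 0.404
grasp_force: 0.5
```

Request:
arm_command:
  moves:
    - [-0.2,[0,-0.011,0],0]
    - [-0.2,[0,-0.022,0],0]
    - [-0.2,[0,-0.033,0],0]

```text
time: 6.7
tool_pos: [0.5497, 0.0634, 0.0969]
tool_rot: [0.001, 0.987, 0.161, -0.0]
contact_force: [2.0, -9.0, -1.4]
gripper_width: 0.4
grasp_force: 4.4
```

Request:
arm_command:
  moves:
    - [-0.2,[0,-0.011,0],0]
    - [-0.2,[0,-0.022,0],0]

```text
time: 6.87
tool_pos: [0.5495, 0.0641, 0.0971]
tool_rot: [0.004, 0.987, 0.161, 0.0]
contact_force: [5.0, -15.5, -2.5]
gripper_width: 0.4
grasp_force: 8.5
```

The push force has risen, so it has probably dropped on the pin. Checking.

Run:
```python
from h import *
p=grab('wrist','w4.png');q=grab('side','s4.png')
g=cv2.resize(q['frame'][190:290,215:305],(378,420),interpolation=2)
cv2.imwrite('pics/c4.png',np.hstack([p['frame'][:,:400],g])[:,:,::-1])
```

```text
(no output)
```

View pics/c4.png

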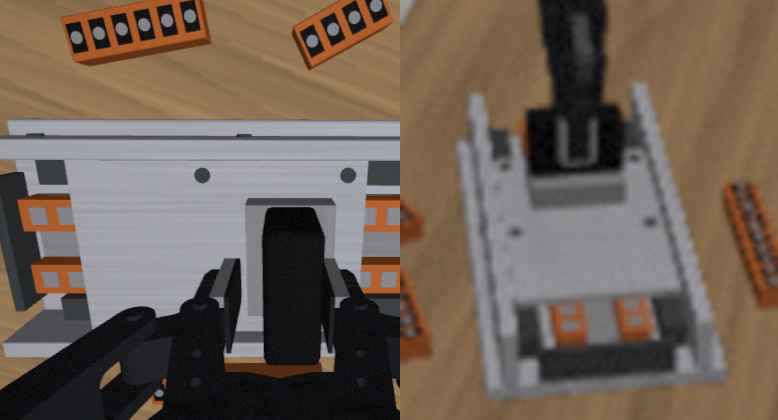

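Run:
```python
from h import *
def scr(fn,a,b):
    f=cv2.imread('pics/'+fn,0).astype(float);o=[]
    for u,v in(a,b):
        w=f[v-14:v+15,u-14:u+15];w=np.clip(130-w,0,None);m=cv2.moments(w);o.append([u-14+m['m10']/m['m00'],v-14+m['m01']/m['m00']])
    return np.array(o)
import json
p3=json.load(open('w3.png.json'));A=scr('w3.png',(230,150),(314,150));L=np.linalg.norm(A[0]-A[1])
p=grab('wrist');B=scr('w4.png',(202,175),(348,175));M=np.linalg.norm(B[0]-B[1])
D=np.linalg.norm(atz(p3,A[0],.045)-atz(p3,A[1],.045))
for z in(.045,.037,.031):print(z,np.linalg.norm(atz(p,B[0],z)-atz(p,B[1],z)),D,L,M)
```

```text
0.045 0.07219663211525718 0.07874542014503906 88.1234047340304 145.90392756982362
0.037 0.07558551071129797 0.07874542014503906 88.1234047340304 145.90392756982362
0.031 0.07812716965832854 0.07874542014503906 88.1234047340304 145.90392756982362
```

Request:
arm_command:
  moves:
    - [-0.2,[0,0.02,0],0]
    - [-0.2,[0,0.04,0],0]
    - [-0.2,[0,0.05,0],0]
    - [-0.2,[0,0.05,0],0]
    - [-0.2,[0,0.05,0],0]
    - [-0.2,[0,0.05,0],0]

```text
time: 7.52
tool_pos: [0.5511, 0.0601, 0.0972]
tool_rot: [-0.0, 0.987, 0.161, -0.0]
contact_force: [1.1, -0.5, 0.2]
gripper_width: 0.397
grasp_force: 0.0
```

The screw spacing matches a plate top of 0.037, so the cover has dropped on the pin. Lowering around the grip and closing.

Request:
arm_command:
  moves:
    - [-0.2,[0,0,0.04],0]
    - [-0.2,[0,0,0.08],0]
    - [-0.2,[0,0,0.08],0]
    - [-0.4,[0,0,0.08],0]
    - [-0.5,[0,0,0.08],0]
    - [-1,[0,0,0.08],0]
    - [-1,[0,0,0.08],0]
    - [-1,[0,0,0.08],0]
    - [-1,[0,0,0.08],0]

```text
time: 8.27
tool_pos: [0.551, 0.0584, 0.0847]
tool_rot: [0.001, 0.987, 0.161, -0.001]
contact_force: [1.1, -6.1, -2.7]
gripper_width: 0.271
grasp_force: 59.6
```

Request:
arm_command:
  moves:
    - [-1,[0,0.01,0],0]
    - [-1,[0,0.01,0.01],0]
    - [-1,[0,0.01,0.02],0]
    - [-1,[0,0.01,0.03],0]
    - [-1,[0,0.01,0.04],0]
    - [-1,[0,0.01,0.04],0]
    - [-1,[0,0.01,0.04],0]

```text
time: 8.85
tool_pos: [0.5515, 0.0581, 0.0799]
tool_rot: [0.0, 0.987, 0.161, -0.001]
contact_force: [-4.6, -2.3, 5.7]
gripper_width: 0.272
grasp_force: 60.7
```

Request:
arm_command:
  moves:
    - [-1,[0,0,0.005],0]
    - [-1,[0,0,0.01],0]
    - [-1,[0,0,0.015],0]
    - [-1,[0,0,0.02],0]
    - [-1,[0,0,0.02],0]
    - [-1,[0,0,0.02],0]

```text
time: 9.35
tool_pos: [0.5515, 0.0581, 0.0784]
tool_rot: [0.0, 0.987, 0.161, -0.001]
contact_force: [-10.7, -2.7, 13.1]
gripper_width: 0.268
grasp_force: 62.0
```

Request:
arm_command:
  moves:
    - [-1,[-0.005,0,0.005],0]
    - [-1,[-0.01,0,0.01],0]
    - [-1,[-0.01,0,0.015],0]
    - [-1,[-0.01,0,0.015],0]
    - [-1,[-0.01,0,0.015],0]

```text
time: 9.77
tool_pos: [0.5515, 0.058, 0.0783]
tool_rot: [-0.0, 0.987, 0.161, 0.0]
contact_force: [-11.1, -0.8, 21.8]
gripper_width: 0.271
grasp_force: 63.1
```

Run:
```python
from h import *
p=grab('wrist','w5.png');q=grab('side','s5.png')
g=cv2.resize(q['frame'][190:290,215:305],(378,420),interpolation=2)
cv2.imwrite('pics/c5.png',np.hstack([p['frame'][:,:400],g])[:,:,::-1])
s=manip.state();print(s['tool_pos'],s['contact_force'],s['ft_torque'])
```

```text
[0.55149141 0.05804646 0.07833549] [-11.1854059   -0.39165885  21.50456198] [-0.02800045  2.00410225  0.07235466]
```

View pics/c5.png

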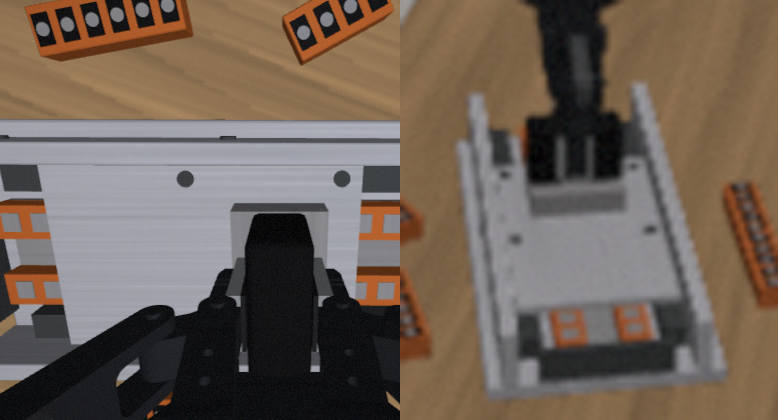

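The force jumped 9 N for 0.1 mm of travel, so the nest is on its stop. The screw spacing (185→342 px) puts the plate top at about 0.031, or fully pressed. The lateral load is steady, so I'll let it settle and hand in.

Request:
arm_command:
  moves:
    - [-1,[0,0,0],0]
    - [-1,[0,0,0],0]
    - [-1,[0,0,0],0]
    - [-1,[0,0,0],0]

```text
time: 10.2
tool_pos: [0.5515, 0.0581, 0.0783]
tool_rot: [-0.0, 0.987, 0.161, 0.0]
contact_force: [-12.1, -1.7, 21.4]
gripper_width: 0.276
grasp_force: 63.0
```

```bash
python3 -c "
from plant import manip
s=manip.state();print(s['tool_pos'],s['contact_force'],s['grasp_force']);print(manip.job_done())"
```

```text
[0.55145219 0.05805613 0.07828955] [-12.11049471  -1.6736588   21.40225617] 63.02335023880005
the job is handed in; nothing more can be done
None
```

I slid the cover along the jig until it dropped on the pin, pressed it down to the nest's stop, and handed the job in at about 10 s still gripping it, with about 21 N of push; the hand-in did not return a verdict.

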